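# Sort the robot-car parts into their trays

## Task

Sort the loose robot-car parts into the three plywood trays: one gear motor in each of the two long lanes of the motor tray, lying lengthwise with its leads inside the lane, one wheel flat in each of the two bays of the wheel tray, and the battery holder flat and lengthwise in the tray without a rib, leads inside too. Every part must lie flat on its tray's floor, not up on a wall or rib, and the tub of screws and the cutters must stay where they are.

Things in the scene. Friction and masses are not known exactly. Their poses are not given: they have to be found in the camera images.
- gearmotor_a: A yellow hobby gear motor lying flat, 140 mm long with its wire leads, 38 over the axle, 21 high. Origin: centre of that 140 x 38 outline, on the underside; z up, x along its length to the leads. Solid body 22 mm wide, x = -61 to 0 (leads beyond, to +70); grip across y on the 19 mm high gearbox, about x = -35. Twin of the other motor: either lane, either way round.
- gearmotor_b: A yellow hobby gear motor lying flat, 140 mm long with its wire leads, 38 over the axle, 21 high. Origin: centre of that 140 x 38 outline, on the underside; z up, x along its length to the leads. Solid body 22 mm wide, x = -61 to 0 (leads beyond, to +70); grip across y on the 19 mm high gearbox, about x = -35. Twin of the other motor: either lane, either way round.
- wheel_a: A rubber-tyred wheel with yellow spokes lying flat, 65 mm across and 26 mm high. Origin: centre of its underside, z up along its axle; grip across the tyre, in any direction. The other wheel is the same, and either may go in either bay.
- wheel_b: A rubber-tyred wheel with yellow spokes lying flat, 65 mm across and 26 mm high. Origin: centre of its underside, z up along its axle; grip across the tyre, in any direction. The other wheel is the same, and either may go in either bay.
- battery_holder: Black two-cell battery holder with green cells, lying flat, 118 mm long with its wire leads, 32 wide, 18 high. Origin: centre of that 118 x 32 outline, on the underside; z up, x along its length to the leads. Solid holder x = -58 to 0 mm (leads beyond, to +59); grip across y, about x = -29. May lie either way round.
- motor_tray: Motor tray, the largest: 176 mm (x) by 155 mm (y) outside, split by one rib along its length x into two long lanes, each 166 x 70 mm inside, with centres at y = +37.5 and -37.5 mm. Fixed, shallow, plywood, 16 mm high; floor's top is 4 mm above the table; walls and any rib 5 mm thick, 12 mm above that floor. Origin: centre of its underside on the table, z up.
- wheel_tray: Wheel tray: 183 mm (x) by 126 mm (y) outside, split by one rib across it (along y) into two bays, each 84 mm (x) by 116 mm (y) inside, with centres at x = +44.5 and -44.5 mm. Fixed, shallow, plywood, 16 mm high; floor's top is 4 mm above the table; walls and any rib 5 mm thick, 12 mm above that floor. Origin: centre of its underside on the table, z up.
- battery_tray: Battery tray, the smallest, with no rib: 160 mm (x) by 92 mm (y) outside, 150 x 82 mm inside. Fixed, shallow, plywood, 16 mm high; floor's top is 4 mm above the table; walls and any rib 5 mm thick, 12 mm above that floor. Origin: centre of its underside on the table, z up.
- cup_of_screws: Bystander: squat white tub with an orange lid, 61 mm across, 42 mm high. Origin: centre of its underside. Leave it alone.
- cutters: Bystander: side cutters with blue grips lying flat, 132 x 59 x 14 mm, long along x. Origin: centre of the underside. Leave them alone.
There are look-alikes about, which are no part of the job. What is shaped like the wheel_a but blue or white is not meant.

How it is judged:
By the outcome, as a careful person would: the job done as asked, in the order asked, and still so for the second after the job is handed in, with the robot touching nothing.
It also fails if it takes over 112 s, if anything falls off the work surface, if the arm or the gripper's body presses on something with over 40 N, if the wrist force passes 120 N, or if a joint passes its speed limit or range.

## Robot

A 6-joint arm with a two-finger parallel gripper is mounted at the origin on a cart in front of the work surface, level with it; the furniture and walls round the work are solid. World frame = base frame: x ahead of the robot, y to its left, z up, the work surface at z = 0. Lengths are in mm, angles in rad, forces in N, time in s.
With the tool pointing down it reaches from about 300 to 775 mm from the base axis. Payload 14.6 kg.
Tool frame: the origin (TCP) lies at the very end of the fingers, on their centre line; the grasp point (between the pads) lies 19 mm behind it; z points along the fingers, y is the line along which they close (so a half turn about z gives the same grasp; the last joint's range is limited). The gripper opens to 94 mm and grips with 3 to 60 N. Pads are 16 mm wide; open, the fingers measure 119 mm over their backs; the gripper's body (75 mm by 177 mm) begins 78 mm behind the grasp point.
Start: joints at [1.06, 0.3, 1.521, -0, 1.321, -0.067], TCP at [236.152, 496.711, 205.446] pointing down, gripper open.
Joint ranges: [-3.03, 3.03], [-0.79, 2.21], [0.23, 2.52], [-1.04, 4.18], [0, 3.07], [-2.55, 2.55]. Speed limits (rad/s): [2.22, 2.22, 2.57, 3.14, 3.14, 3.14].

## Interface

Orientations are given as [roll, pitch, yaw] about the fixed x, y, z axes, in that order (R = Rz(yaw) Ry(pitch) Rx(roll)).
In Python, from cell import manip gives the robot as it stands.
- The arm moves only by the tool servo_tool, never from a script. Its argument "motion" is a list that holds one entry, the list of rows, each a list of 7 numbers: the shift along the world's x, y, z as a fraction of full scale, then the turn, a rotation vector about the world's x, y, z as a fraction of full scale, then the closure, from 0 (fully open) to 1 (shut). In form: [[[x, y, z, rx, ry, rz, gripper], ...]]. A call has 1 to 10 rows; each row is the pose to reach, as a shift and turn from the pose commanded when the call began, turning the shorter way round; what a row does not reach only later rows make up. Full scale, the value 1, is 0.5 m for a shift and pi rad for a turn. A row lasts 1/10 s, in which the tool goes at most 50 mm and 8.59 degrees, less where a joint would pass 70% of its speed; a pose out of reach is approached as far as the arm can. A call with a number of a shift or a turn outside -1 to 1 is refused whole. A call with a gripper value outside its range is refused whole. The fingers move at their own pace and stop on an object; "newtons" is the grip in N (left out, the last holds). Time passes only in rows, so rows that repeat a pose let the fingers close. It gives the time, the measured TCP pose, the force, the opening and the grip force at its end, in the units of the state.
- manip.read_state(): the state, without advancing time (a new reading comes with each control period).
- manip.camera(name): name is "side" or "top"; returns a dict with "frame" (384x512x3 uint8, red, green, blue), "range_z" (384x512 float32, mm along the optical axis (not along the pixel's ray), 0 where there is no reading), "vfov" (degrees; the focal length in pixels is half the picture's height over the tangent of half this angle, whatever the lens; pixels are square), "cx", "cy" (the principal point, pixels), "cam_to_world" (4x4, takes a point from camera to world coordinates). Camera axes: x right, y down, z forward; pixel columns grow to the right and rows downward; lengths in mm; the calibration is good to about 2 mm. A picture is of the moment at which its call begins.
- manip.sign_off(): hands the job in; it is judged then, once.
The state is a dict: "clock": time; "joints": joint angles; "qd": joint speeds; "effort": joint torques, N m; "eef_pos": TCP position; "eef_rot": TCP orientation; "wrist_force": force on the tool from outside, world axes, zero at the start; "moment": the same for the moment, N m; "finger_gap": finger opening in mm; "finger_force": force on a finger pad.
Only numpy, scipy, OpenCV 4.12 (cv2) and the standard library are available. Lean on these libraries where they do the work, as an engineer would, in place of code of your own. Each camera call takes 0.05 s, during which the arm holds its last target. There are 200 camera calls.

## Working session

There is one attempt and no reset: what is moved stays moved. The work goes in short steps, Python scripts to look and compute and a tool call to move; the robot and the scene stay as the last step left them, time stands still between calls to the robot, and variables do not carry over. Pictures are saved under pics/ and viewed, at most 14 in all, crops included, and the job is handed in when it is done.

Besides the shell and the picture viewer there is one more tool, called after "Emit:" by a JSON object that holds its "method" and its "body", one argument or row to a line. servo_tool: Moves the arm, as the interface text tells. Its arguments: {"type":"object","properties":{"motion":{"type":"array"},"newtons":{"type":"number"}},"required":["motion"]}

```bash
ls; mkdir -p pics; python3 - <<'E'
from cell import manip
import cv2,numpy as np
for n in("top","side"):
    c=manip.camera(n); np.savez(f"{n}0.npz",**c)
    cv2.imwrite(f"pics/{n}0.png",cv2.resize(c["frame"][:,:,::-1],(800,600),interpolation=cv2.INTER_CUBIC))
    print(n,c["vfov"],c["cx"],c["cy"],np.round(c["cam_to_world"],3).tolist())
print(manip.read_state())
E
```

```text
pics
top 50.00919685901621 255.67131627416344 191.57535817014596 [[-0.027, -0.995, 0.092, 468.019], [-1.0, 0.026, -0.012, 5.893], [0.01, -0.092, -0.996, 995.569], [0.0, 0.0, 0.0, 1.0]]
side 43.5703015688558 257.08543536771634 180.42364605968848 [[0.934, -0.216, 0.284, 130.046], [-0.356, -0.609, 0.708, -998.088], [0.02, -0.763, -0.646, 936.8], [0.0, 0.0, 0.0, 1.0]]
{'clock': 0.1, 'joints': array([ 1.06037791e+00,  3.00397638e-01,  1.52152076e+00, -9.58888575e-06,
        1.32070764e+00, -6.65767105e-02]), 'qd': array([-6.93284038e-04, -8.05612040e-04, -1.66775746e-03, -2.04138972e-06,
       -6.01586493e-04, -1.83442861e-03]), 'effort': array([ 1.59148494e-03, -5.32645476e+01, -3.53285336e+01,  7.08999485e-02,
        2.35045189e-02, -7.28314944e-05]), 'eef_pos': array([236.05306927, 496.50405467, 204.95214372]), 'eef_rot': array([-3.14056093e+00, -5.94815233e-05,  2.69775329e+00]), 'wrist_force': array([0.12625101, 0.11556704, 0.46568549]), 'moment': array([ 0.04694174, -0.00880328,  0.0033266 ]), 'finger_force': 0.0, 'finger_gap': 94.33824067354574}
```

View pics/top0.png

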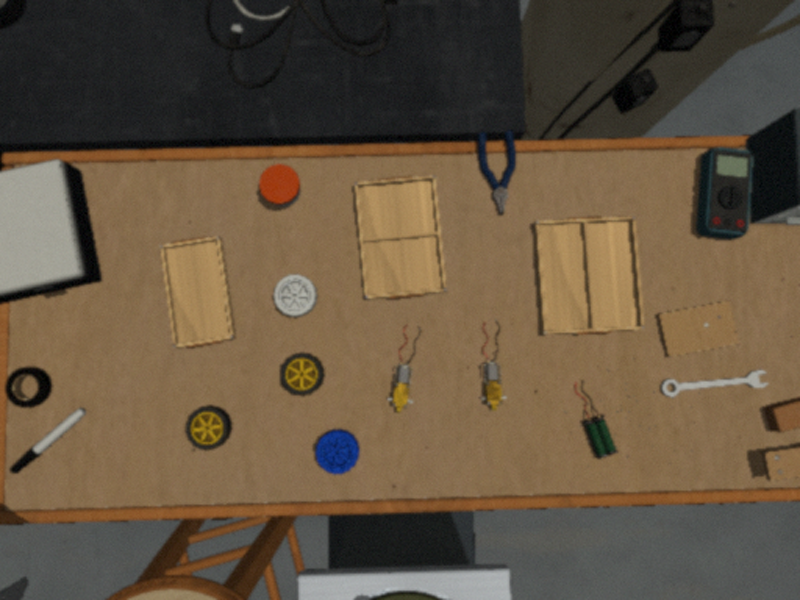

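View pics/side0.png

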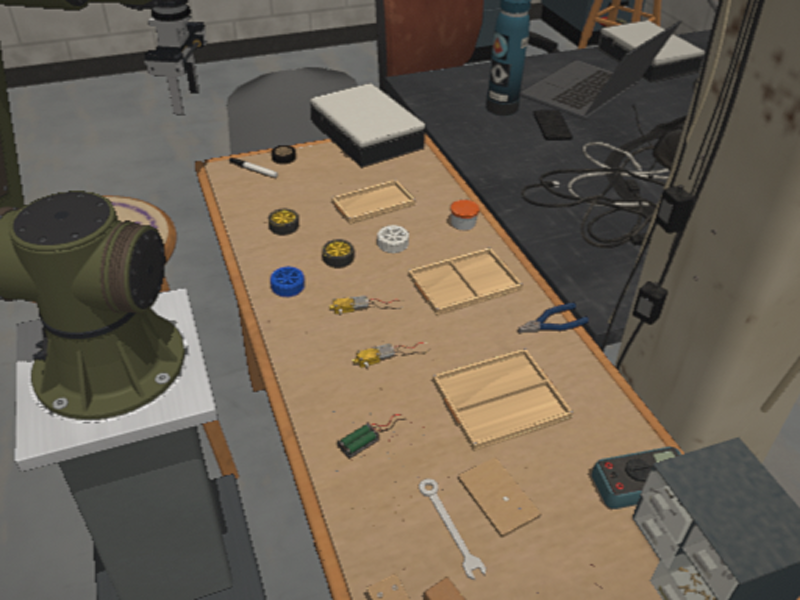

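```bash
cat > h.py <<'E'
import numpy as np,cv2
from cell import manip
def get(n="top"): return manip.camera(n)
def foc(c): return c["frame"].shape[0]/2/np.tan(np.radians(c["vfov"])/2)
def w2p(c,P):
    T=np.linalg.inv(np.asarray(c["cam_to_world"])); q=np.asarray(P,float)@T[:3,:3].T+T[:3,3]
    return q[...,:2]/q[...,2:]*foc(c)+[float(c["cx"]),float(c["cy"])]
def p2w(c,p,z):
    T=np.asarray(c["cam_to_world"]); f=foc(c)
    d=np.array([(p[0]-c["cx"])/f,(p[1]-c["cy"])/f,1])@T[:3,:3].T
    return T[:3,3]+d*(z-T[2,3])/d[2]
def ortho(c,x0,x1,y0,y1,s,z,name,grid=50):
    # rows: x decreasing, cols: y decreasing; s px/mm
    X,Y=np.meshgrid(np.arange(x1,x0,-1/s),np.arange(y1,y0,-1/s),indexing="ij")
    m=w2p(c,np.stack([X,Y,0*X+z],-1)).astype(np.float32)
    im=cv2.remap(np.ascontiguousarray(c["frame"][:,:,::-1]),m[...,0],m[...,1],cv2.INTER_CUBIC)
    for g in range(-1000,1000,grid):
        if x0<g<x1: cv2.line(im,(0,int((x1-g)*s)),(9999,int((x1-g)*s)),(255,255,0) if g%100==0 else (120,120,120),1); cv2.putText(im,str(g),(0,int((x1-g)*s)-2),0,.4,(255,255,255),1)
        if y0<g<y1: cv2.line(im,(int((y1-g)*s),0),(int((y1-g)*s),9999),(255,255,0) if g%100==0 else (120,120,120),1); cv2.putText(im,str(g),(int((y1-g)*s)+1,10),0,.4,(255,255,255),1)
    cv2.imwrite(f"pics/{name}.png",im)
E
python3 - <<'E'
from h import *
c=dict(np.load("top0.npz")); s=dict(np.load("side0.npz"))
ortho(c,280,540,-400,0,2,10,"o1"); ortho(c,280,540,0,400,2,13,"o2")
ortho(c,470,730,0,400,2,16,"o3");ortho(c,470,730,-400,0,2,16,"o4")
# world points from depth, heights
def pts(c):
    f=foc(c);v,u=np.mgrid[:384,:512];r=c["range_z"]
    P=np.stack([(u-c["cx"])/f*r,(v-c["cy"])/f*r,r],-1); T=c["cam_to_world"]
    W=P@T[:3,:3].T+T[:3,3]; W[r==0]=np.nan; return W
for n,cc in(("top",c),("side",s)):
    W=pts(cc); hsv=cv2.cvtColor(cc["frame"],cv2.COLOR_RGB2HSV)
    on=(W[...,0]>280)&(W[...,0]<520)&(abs(W[...,1])<420)
    ok=on&(W[...,2]>6)&(W[...,2]<50)
    k,l,st,_=cv2.connectedComponentsWithStats(ok.astype(np.uint8))
    print(n,"table z",np.nanmedian(W[on][:,2]))
    for i in range(1,k):
        if st[i,4]>25:
            q=W[l==i]; m=np.median(cc["frame"][l==i],0)
            print(st[i,4],"mid",((q.min(0)+q.max(0))/2).round(),"size",(q.max(0)-q.min(0)).round(),"zmax",q[:,2].max().round(),m)
E
```

```text
top table z -0.5150562927545934
232 mid [ 509. -300.   14.] size [ 20. 155.  16.] zmax 22.0 [152.  122.5  81. ]
106 mid [ 489. -413.   10.] size [58. 14.  8.] zmax 14.0 [141. 109.  69.]
162 mid [507. 295.  13.] size [24. 93. 13.] zmax 20.0 [150.5 121.   81.5]
596 mid [450. 145.  19.] size [61. 64. 25.] zmax 31.0 [93. 71. 26.]
291 mid [430.  -2.  14.] size [82. 37. 16.] zmax 22.0 [121. 108.  52.]
296 mid [ 426. -144.   14.] size [78. 36. 16.] zmax 22.0 [111.  92.  49.]
33 mid [ 413. -412.    8.] size [24. 15.  3.] zmax 10.0 [154. 151. 143.]
644 mid [375. 286.  18.] size [63. 63. 23.] zmax 29.0 [90.  70.5 26. ]
327 mid [ 349. -303.   14.] size [73. 48. 15.] zmax 21.0 [27. 49. 31.]
623 mid [333.  94.  18.] size [65. 63. 24.] zmax 30.0 [ 17.  48. 121.]
side table z -2.179569524081103
64 mid [506. 292.  12.] size [26. 98. 12.] zmax 18.0 [166.5 136.5  98.5]
247 mid [373. 280.  17.] size [65. 69. 22.] zmax 28.0 [92. 80. 43.]
288 mid [450. 141.  17.] size [63. 69. 21.] zmax 28.0 [88.  79.  43.5]
325 mid [333.  90.  17.] size [63. 69. 21.] zmax 27.0 [ 31.  66. 127.]
180 mid [427.  -8.  13.] size [78. 36. 15.] zmax 21.0 [135. 125.  70.]
212 mid [ 424. -147.   14.] size [75. 41. 16.] zmax 22.0 [133.5 124.   64. ]
217 mid [ 509. -302.   12.] size [ 22. 159.  12.] zmax 18.0 [171. 140. 100.]
283 mid [ 347. -306.   13.] size [71. 47. 14.] zmax 21.0 [53. 81. 58.]
51 mid [ 492. -415.    9.] size [56. 10.  5.] zmax 12.0 [171. 138.  99.]
```

View orthos.

View pics/o1.png

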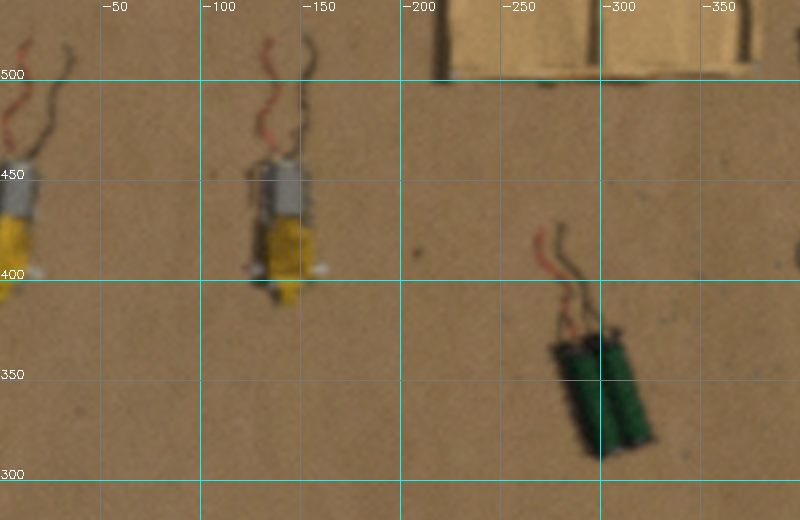

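View pics/o3.png

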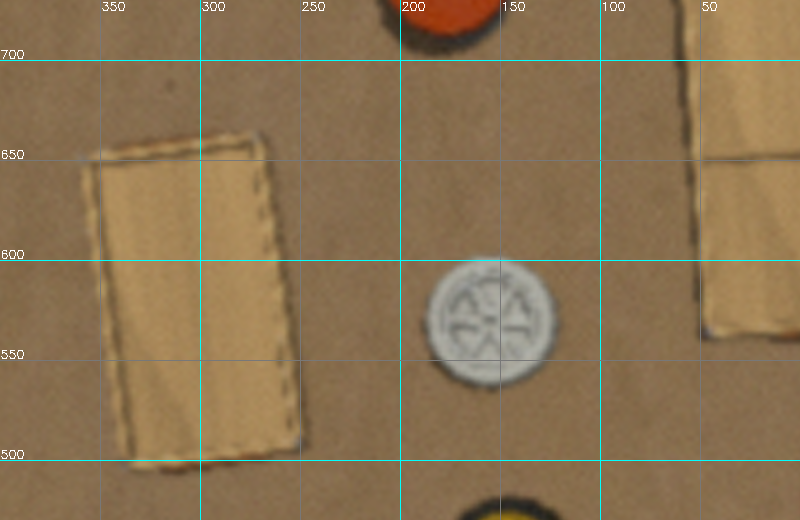

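View pics/o4.png

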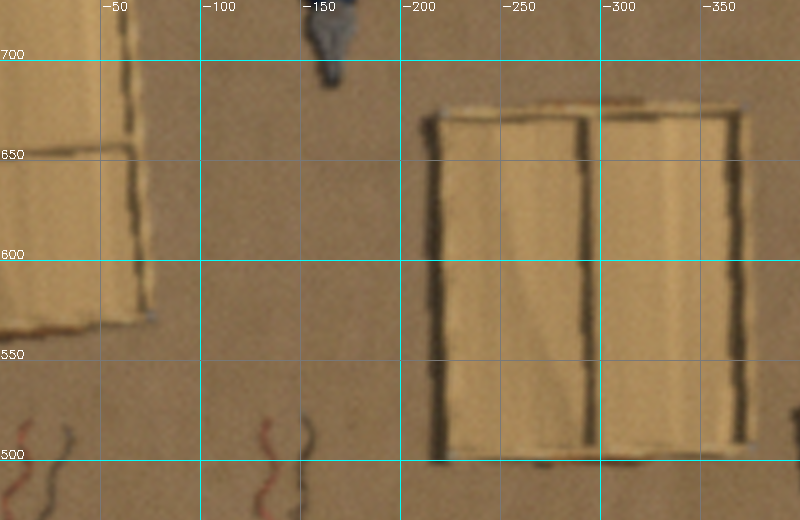

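```bash
python3 - <<'E'
from h import *
c=dict(np.load("top0.npz"))
ortho(c,550,765,-110,80,2.7,16,"o5")
ortho(c,380,530,-30,20,4,10,"o6",10)
E
```

```text
(no output)
```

View pics/o5.png

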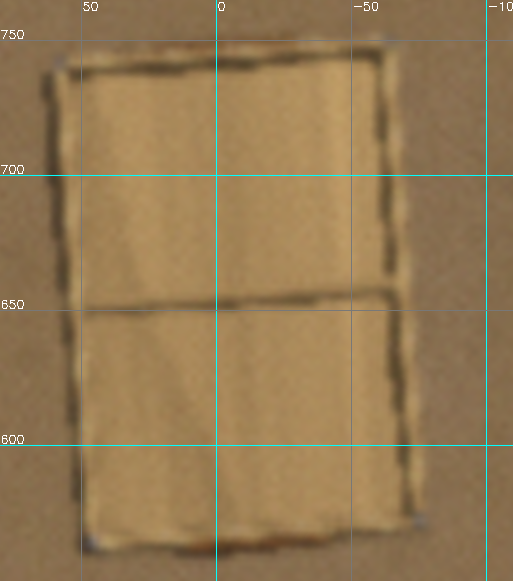

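View pics/o6.png

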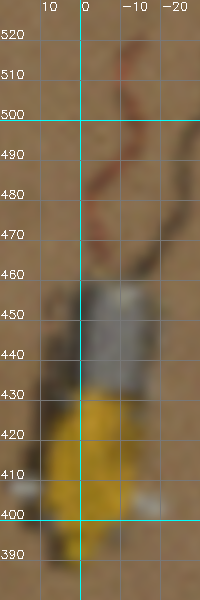

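Emit:
{"method": "servo_tool", "body": {
  "motion": [
    [[0.274,-0.424,-0.17,0,0,0.141,0],[0.274,-0.424,-0.17,0,0,0.141,0],[0.274,-0.424,-0.17,0,0,0.141,0],[0.274,-0.424,-0.17,0,0,0.141,0],[0.274,-0.424,-0.17,0,0,0.141,0],[0.274,-0.424,-0.17,0,0,0.141,0],[0.274,-0.424,-0.17,0,0,0.141,0],[0.274,-0.424,-0.17,0,0,0.141,0]]
  ],
  "newtons": 20
}}

```text
clock: 0.9
eef_pos: [373.2, 284.6, 120.4]
eef_rot: [-3.142, -0.0, 3.14]
wrist_force: [0.0, -0.2, 1.2]
finger_gap: 94.1
finger_force: 0.0
```

The motor tray sits at about (589,-298), yaw 0.02. The wheel tray is at (657,-10), yaw 0.06, and the battery tray at (580,303), yaw 0.14. Motor a lies with its tip near (389,0) and yaw -0.135, so I'll grip it at (422,-4). All sizes match the figures given. The arm is over wheel_a, so I'm descending now.

Emit:
{"method": "servo_tool", "body": {
  "motion": [
    [[0,0,-0.1,0,0,0,0],[0,0,-0.18,0,0,0,0],[0,0,-0.22,0,0,0,0],[0,0,-0.232,0,0,0,0],[0,0,-0.232,0,0,0,0.6],[0,0,-0.232,0,0,0,1],[0,0,-0.232,0,0,0,1],[0,0,-0.232,0,0,0,1],[0,0,-0.232,0,0,0,1],[0,0,-0.232,0,0,0,1]]
  ],
  "newtons": 20
}}

```text
clock: 1.9
eef_pos: [373.6, 285.0, 5.3]
eef_rot: [3.141, 0.001, 3.141]
wrist_force: [-1.9, -0.7, 7.0]
finger_gap: 63.3
finger_force: 20.0
```

Emit:
{"method": "servo_tool", "body": {
  "motion": [
    [[0,0,0.1,0,0,0,1],[0.05,-0.05,0.17,0,0,0.01,1],[0.12,-0.11,0.2,0,0,0.02,1],[0.19,-0.17,0.2,0,0,0.02,1],[0.26,-0.23,0.2,0,0,0.02,1],[0.33,-0.293,0.2,0,0,0.02,1],[0.4,-0.355,0.2,0,0,0.02,1],[0.47,-0.418,0.2,0,0,0.02,1],[0.54,-0.48,0.2,0,0,0.02,1],[0.6,-0.533,0.2,0,0,0.02,1]]
  ]
}}

```text
clock: 2.9
eef_pos: [674.4, 16.2, 104.5]
eef_rot: [-3.142, 0.0, -3.08]
wrist_force: [0.2, -0.1, -0.3]
finger_gap: 63.4
finger_force: 20.0
```

Emit:
{"method": "servo_tool", "body": {
  "motion": [
    [[0.056,-0.05,0,0,0,0,1],[0.056,-0.05,0,0,0,0,1],[0.056,-0.05,0,0,0,0,1]]
  ]
}}

```text
clock: 3.2
eef_pos: [700.9, -7.2, 103.8]
eef_rot: [3.141, -0.001, -3.081]
wrist_force: [-0.9, 0.8, -1.0]
finger_gap: 63.4
finger_force: 20.0
```

Emit:
{"method": "servo_tool", "body": {
  "motion": [
    [[0,0,-0.09,0,0,0,1],[0,0,-0.15,0,0,0,1],[0,0,-0.175,0,0,0,1],[0,0,-0.188,0,0,0,1],[0,0,-0.189,0,0,0,1],[0,0,-0.189,0,0,0,0.18],[0,0,-0.189,0,0,0,0.18],[0,0,-0.189,0,0,0,0.18],[0,0,-0.12,0,0,0,0.18],[0,0,-0.03,0,0,0,0.18]]
  ]
}}

```text
clock: 4.2
eef_pos: [700.0, -6.7, 88.5]
eef_rot: [3.141, -0.004, -3.08]
wrist_force: [0.2, -0.1, 0.8]
finger_gap: 76.5
finger_force: 0.0
```

Emit:
{"method": "servo_tool", "body": {
  "motion": [
    [[-0.08,0.048,0.02,0,0,0,0],[-0.165,0.1,0.02,0,0,0,0],[-0.25,0.15,0.02,0,0,0,0],[-0.335,0.2,0.02,0,0,0,0],[-0.42,0.253,0.02,0,0,0,0],[-0.48,0.29,0,0,0,0,0],[-0.502,0.302,-0.02,0,0,0,0],[-0.502,0.302,-0.05,0,0,0,0],[-0.502,0.302,-0.05,0,0,0,0]]
  ]
}}

```text
clock: 5.1
eef_pos: [449.4, 144.3, 63.7]
eef_rot: [-3.141, -0.001, -3.079]
wrist_force: [-0.2, -0.0, 0.6]
finger_gap: 94.2
finger_force: 0.0
```

Emit:
{"method": "servo_tool", "body": {
  "motion": [
    [[0,0,-0.07,0,0,0,0],[0,0,-0.11,0,0,0,0],[0,0,-0.12,0,0,0,0],[0,0,-0.12,0,0,0,0.6],[0,0,-0.12,0,0,0,1],[0,0,-0.12,0,0,0,1],[0,0,-0.12,0,0,0,1],[0,0,-0.12,0,0,0,1],[0,0,-0.12,0,0,0,1]]
  ],
  "newtons": 20
}}

```text
clock: 6.0
eef_pos: [450.6, 144.4, 5.2]
eef_rot: [3.141, 0.001, -3.08]
wrist_force: [-0.4, 0.6, 7.5]
finger_gap: 63.5
finger_force: 20.0
```

Emit:
{"method": "servo_tool", "body": {
  "motion": [
    [[0,0,0.09,0,0,0,1],[0.03,-0.03,0.15,0,0,0,1],[0.1,-0.1,0.16,0,0,0,1],[0.165,-0.16,0.16,0,0,0,1],[0.235,-0.225,0.16,0,0,0,1],[0.295,-0.285,0.16,0,0,0,1],[0.325,-0.313,0.16,0,0,0,1],[0.325,-0.313,0.16,0,0,0,1]]
  ]
}}

```text
clock: 6.8
eef_pos: [613.6, -14.2, 84.0]
eef_rot: [-3.141, -0.0, -3.082]
wrist_force: [-0.2, 0.3, -0.6]
finger_gap: 62.9
finger_force: 19.9
```

Emit:
{"method": "servo_tool", "body": {
  "motion": [
    [[0,0,-0.08,0,0,0,1],[0,0,-0.12,0,0,0,1],[0,0,-0.14,0,0,0,1],[0,0,-0.151,0,0,0,1],[0,0,-0.151,0,0,0,1],[0,0,-0.151,0,0,0,0.18],[0,0,-0.151,0,0,0,0.18],[0,0,-0.151,0,0,0,0.18],[0,0,-0.08,0,0,0,0.18],[0,0,0,0,0,0,0.18]]
  ]
}}

```text
clock: 7.8
eef_pos: [611.8, -12.2, 84.4]
eef_rot: [3.141, -0.003, -3.08]
wrist_force: [-0.1, 0.6, 1.3]
finger_gap: 77.1
finger_force: 0.0
```

Emit:
{"method": "servo_tool", "body": {
  "motion": [
    [[-0.075,-0.05,0.01,0,0,-0.019,0.1],[-0.15,-0.103,0.01,0,0,-0.019,0.1],[-0.225,-0.155,0.01,0,0,-0.019,0.2],[-0.3,-0.205,0,0,0,-0.019,0.3],[-0.36,-0.245,-0.02,0,0,-0.019,0.3],[-0.383,-0.261,-0.04,0,0,-0.019,0.3],[-0.383,-0.261,-0.05,0,0,-0.019,0.3],[-0.383,-0.261,-0.05,0,0,-0.019,0.3]]
  ]
}}

```text
clock: 8.6
eef_pos: [421.9, -142.5, 59.2]
eef_rot: [3.141, -0.0, -3.139]
wrist_force: [0.6, -0.1, -0.6]
finger_gap: 65.9
finger_force: 0.0
```

Emit:
{"method": "servo_tool", "body": {
  "motion": [
    [[0,0,-0.07,0,0,0,0.3],[0,0,-0.1,0,0,0,0.3],[0,0,-0.111,0,0,0,0.3],[0,0,-0.111,0,0,0,0.6],[0,0,-0.111,0,0,0,1],[0,0,-0.111,0,0,0,1],[0,0,-0.111,0,0,0,1],[0,0,-0.111,0,0,0,1],[0,0,-0.111,0,0,0,1]]
  ],
  "newtons": 20
}}

```text
clock: 9.5
eef_pos: [421.3, -142.9, 4.2]
eef_rot: [-3.141, 0.0, -3.139]
wrist_force: [0.3, -0.2, 2.8]
finger_gap: 21.7
finger_force: 20.0
```

Emit:
{"method": "servo_tool", "body": {
  "motion": [
    [[0,0,0.08,0,0,0,1],[0.02,-0.03,0.14,0,0,0.006,1],[0.06,-0.09,0.15,0,0,0.006,1],[0.105,-0.155,0.15,0,0,0.006,1],[0.15,-0.22,0.15,0,0,0.006,1],[0.195,-0.285,0.15,0,0,0.006,1],[0.24,-0.35,0.15,0,0,0.006,1],[0.268,-0.386,0.15,0,0,0.006,1],[0.268,-0.386,0.15,0,0,0.006,1],[0.268,-0.386,0.15,0,0,0.006,1]]
  ]
}}

```text
clock: 10.5
eef_pos: [554.7, -335.5, 78.3]
eef_rot: [3.141, -0.001, -3.121]
wrist_force: [0.6, 0.2, -0.2]
finger_gap: 22.0
finger_force: 20.0
```

```bash
python3 - <<'E'
from h import *
c=get(); ortho(c,470,765,-400,80,1.6,16,"p1",50)
E
```

```text
(no output)
```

View pics/p1.png

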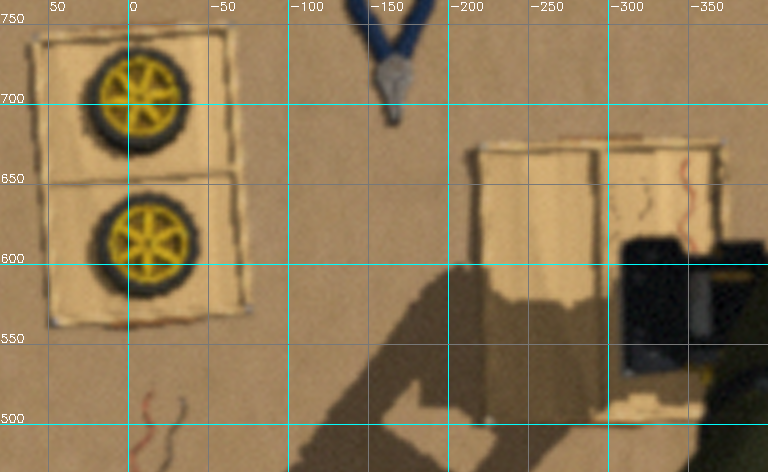

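Emit:
{"method": "servo_tool", "body": {
  "motion": [
    [[0,0,-0.07,0,0,0,1],[0,0,-0.11,0,0,0,1],[0,0,-0.13,0,0,0,1],[0,0,-0.141,0,0,0,1],[0,0,-0.141,0,0,0,1],[0,0,-0.141,0,0,0,0.65],[0,0,-0.141,0,0,0,0.65],[0,0,-0.1,0,0,0,0.65],[0,0,-0.03,0,0,0,0.65],[0,0,0,0,0,0,0.65]]
  ]
}}

```text
clock: 11.55
eef_pos: [556.1, -336.4, 82.4]
eef_rot: [-3.139, 0.003, -3.12]
wrist_force: [-0.1, -0.6, 0.9]
finger_gap: 32.6
finger_force: 0.0
```

Emit:
{"method": "servo_tool", "body": {
  "motion": [
    [[-0.03,0.08,0.01,0,0,-0.01,0.4],[-0.065,0.165,0.01,0,0,-0.03,0.3],[-0.1,0.25,0.01,0,0,-0.049,0.3],[-0.135,0.335,0.01,0,0,-0.049,0.3],[-0.17,0.42,0.01,0,0,-0.049,0.3],[-0.205,0.505,0.01,0,0,-0.049,0.3],[-0.24,0.59,0,0,0,-0.049,0.3],[-0.26,0.645,-0.02,0,0,-0.049,0.3],[-0.268,0.664,-0.04,0,0,-0.049,0.3],[-0.268,0.664,-0.04,0,0,-0.049,0.3]]
  ]
}}

```text
clock: 12.55
eef_pos: [420.5, -3.3, 58.0]
eef_rot: [-3.141, -0.001, 3.01]
wrist_force: [0.0, 1.0, 0.7]
finger_gap: 65.8
finger_force: 0.0
```

Emit:
{"method": "servo_tool", "body": {
  "motion": [
    [[0,0,-0.07,0,0,0,0.3],[0,0,-0.1,0,0,0,0.3],[0,0,-0.11,0,0,0,0.3],[0,0,-0.11,0,0,0,0.6],[0,0,-0.11,0,0,0,1],[0,0,-0.11,0,0,0,1],[0,0,-0.11,0,0,0,1],[0,0,-0.11,0,0,0,1],[0,0,-0.11,0,0,0,1]]
  ],
  "newtons": 20
}}

```text
clock: 13.45
eef_pos: [421.3, -3.8, 4.2]
eef_rot: [-3.142, 0.0, 3.009]
wrist_force: [-0.5, -0.7, 3.9]
finger_gap: 21.9
finger_force: 19.9
```

Emit:
{"method": "servo_tool", "body": {
  "motion": [
    [[0,0,0.08,0,0,0,1],[0.02,-0.035,0.14,0,0,0.02,1],[0.06,-0.115,0.15,0,0,0.04,1],[0.1,-0.195,0.15,0,0,0.049,1],[0.14,-0.275,0.15,0,0,0.049,1],[0.18,-0.355,0.15,0,0,0.049,1],[0.22,-0.435,0.15,0,0,0.049,1],[0.255,-0.495,0.15,0,0,0.049,1],[0.266,-0.514,0.15,0,0,0.049,1],[0.266,-0.514,0.15,0,0,0.049,1]]
  ]
}}

```text
clock: 14.45
eef_pos: [554.0, -261.3, 78.3]
eef_rot: [3.141, -0.001, -3.122]
wrist_force: [-0.5, -0.0, 0.4]
finger_gap: 21.9
finger_force: 19.9
```

Emit:
{"method": "servo_tool", "body": {
  "motion": [
    [[0,0,-0.07,0,0,0,1],[0,0,-0.11,0,0,0,1],[0,0,-0.13,0,0,0,1],[0,0,-0.141,0,0,0,1],[0,0,-0.141,0,0,0,1],[0,0,-0.141,0,0,0,0.65],[0,0,-0.141,0,0,0,0.65],[0,0,-0.1,0,0,0,0.65],[0,0,-0.03,0,0,0,0.65],[0,0,0,0,0,0,0.65]]
  ]
}}

```text
clock: 15.45
eef_pos: [555.2, -261.2, 82.2]
eef_rot: [-3.14, 0.004, -3.12]
wrist_force: [0.4, -0.0, -0.2]
finger_gap: 32.9
finger_force: 0.0
```

Emit:
{"method": "servo_tool", "body": {
  "motion": [
    [[-0.04,-0.008,0.02,0,0,-0.047,0.65],[-0.08,-0.016,0.03,0,0,-0.094,0.4],[-0.12,-0.024,0.03,0,0,-0.14,0.3],[-0.16,-0.032,0.03,0,0,-0.188,0.3],[-0.2,-0.04,0.03,0,0,-0.235,0.3],[-0.24,-0.048,0.03,0,0,-0.282,0.3],[-0.28,-0.056,0.03,0,0,-0.329,0.3],[-0.32,-0.064,0.03,0,0,-0.376,0.3],[-0.36,-0.072,0.03,0,0,-0.423,0.3],[-0.4,-0.08,0.03,0,0,-0.47,0.3]]
  ]
}}

```text
clock: 16.45
eef_pos: [353.3, -300.8, 93.9]
eef_rot: [3.141, 0.0, 1.68]
wrist_force: [1.1, -0.7, 0.1]
finger_gap: 66.0
finger_force: 0.0
```

Emit:
{"method": "servo_tool", "body": {
  "motion": [
    [[-0.024,-0.004,0,0,0,-0.045,0.3],[-0.024,-0.004,0,0,0,-0.09,0.3],[-0.024,-0.004,0,0,0,-0.135,0.3],[-0.024,-0.004,0,0,0,-0.18,0.3],[-0.024,-0.004,0,0,0,-0.225,0.3],[-0.024,-0.004,0,0,0,-0.27,0.3],[-0.024,-0.004,0,0,0,-0.315,0.3],[-0.024,-0.004,0,0,0,-0.36,0.3],[-0.024,-0.004,-0.02,0,0,-0.405,0.3],[-0.024,-0.004,-0.03,0,0,-0.43,0.3]]
  ]
}}

```text
clock: 17.45
eef_pos: [342.0, -302.6, 78.5]
eef_rot: [-3.142, -0.0, 0.33]
wrist_force: [0.6, -0.1, 0.4]
finger_gap: 65.9
finger_force: 0.0
```

Commanded z is now about 79, so I'm taking it down to TCP 4 and having a look at the motor tray at the same time.

Emit:
{"method": "servo_tool", "body": {
  "motion": [
    [[0,0,-0.07,0,0,0,0.3],[0,0,-0.12,0,0,0,0.3],[0,0,-0.145,0,0,0,0.3],[0,0,-0.15,0,0,0,0.3],[0,0,-0.15,0,0,0,0.6],[0,0,-0.15,0,0,0,1],[0,0,-0.15,0,0,0,1],[0,0,-0.15,0,0,0,1],[0,0,-0.15,0,0,0,1],[0,0,-0.15,0,0,0,1]]
  ],
  "newtons": 20
}}

```text
clock: 18.45
eef_pos: [342.3, -302.9, 4.3]
eef_rot: [3.141, -0.0, 0.335]
wrist_force: [-1.0, -0.2, 5.9]
finger_gap: 28.6
finger_force: 20.0
```

```bash
python3 - <<'E'
from h import *
c=get(); ortho(c,480,700,-400,-200,2.7,10,"p2",50)
E
```

```text
(no output)
```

View pics/p2.png

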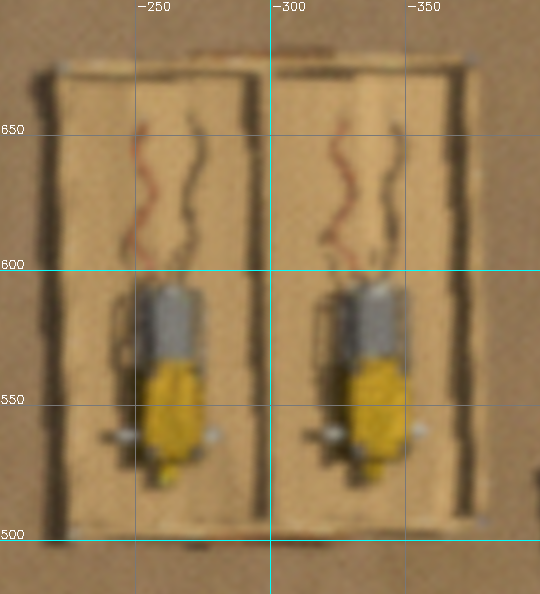

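Emit:
{"method": "servo_tool", "body": {
  "motion": [
    [[0,0,0.08,0,0,0,1],[0.01,0.03,0.15,0,0,0,1],[0.04,0.12,0.17,0,0,-0.02,1],[0.07,0.205,0.17,0,0,-0.04,1],[0.1,0.29,0.17,0,0,-0.062,1],[0.13,0.38,0.17,0,0,-0.062,1],[0.16,0.47,0.17,0,0,-0.062,1],[0.19,0.56,0.17,0,0,-0.062,1],[0.22,0.65,0.17,0,0,-0.062,1],[0.25,0.74,0.17,0,0,-0.062,1]]
  ]
}}

```text
clock: 19.5
eef_pos: [467.3, 69.3, 88.9]
eef_rot: [3.142, 0.0, 0.141]
wrist_force: [0.7, -0.1, -0.8]
finger_gap: 28.8
finger_force: 20.0
```

Emit:
{"method": "servo_tool", "body": {
  "motion": [
    [[0.03,0.09,0,0,0,0,1],[0.06,0.18,0,0,0,0,1],[0.09,0.27,0,0,0,0,1],[0.12,0.36,0,0,0,0,1],[0.155,0.43,0,0,0,0,1],[0.166,0.464,0,0,0,0,1],[0.166,0.464,0,0,0,0,1],[0.166,0.464,0,0,0,0,1]]
  ]
}}

```text
clock: 20.3
eef_pos: [549.7, 298.9, 88.3]
eef_rot: [3.141, 0.001, 0.141]
wrist_force: [0.8, 0.7, -1.1]
finger_gap: 29.0
finger_force: 20.0
```

Emit:
{"method": "servo_tool", "body": {
  "motion": [
    [[0,0,-0.08,0,0,0,1],[0,0,-0.13,0,0,0,1],[0,0,-0.15,0,0,0,1],[0,0,-0.161,0,0,0,1],[0,0,-0.161,0,0,0,1],[0,0,-0.161,0,0,0,0.55],[0,0,-0.161,0,0,0,0.55],[0,0,-0.12,0,0,0,0.55],[0,0,-0.05,0,0,0,0.55],[0,0,0.02,0,0,0,0.55]]
  ]
}}

```text
clock: 21.3
eef_pos: [550.0, 299.1, 100.3]
eef_rot: [3.142, 0.0, 0.14]
wrist_force: [-0.2, -0.1, -0.3]
finger_gap: 42.0
finger_force: 0.0
```

Emit:
{"method": "servo_tool", "body": {
  "motion": [
    [[-0.05,0.05,0.05,0,0,0,0.5],[-0.12,0.1,0.1,0,0,0,0.5],[-0.19,0.15,0.15,0,0,0,0.5],[-0.26,0.2,0.2,0,0,0,0.5],[-0.3,0.26,0.25,0,0,0,0.5],[-0.33,0.3,0.25,0,0,0,0.5],[-0.33,0.35,0.25,0,0,0,0.5],[-0.33,0.35,0.25,0,0,0,0.5]]
  ]
}}

```text
clock: 22.1
eef_pos: [384.3, 476.1, 224.3]
eef_rot: [-3.141, -0.001, 0.143]
wrist_force: [-0.0, -0.6, 0.1]
finger_gap: 46.9
finger_force: 0.0
```

```bash
python3 - <<'E'
from h import *
c=get(); ortho(c,300,790,-400,400,1,10,"p3",100)
s=get("side"); im=np.vstack([np.hstack([cv2.resize(s["frame"][y:y+140,x:x+200,::-1],None,fx=2,fy=2,interpolation=cv2.INTER_CUBIC) for x in(160,260)]) for y in(90,180)])
cv2.imwrite("pics/s3.png",im)
E
```

```text
(no output)
```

View pics/p3.png

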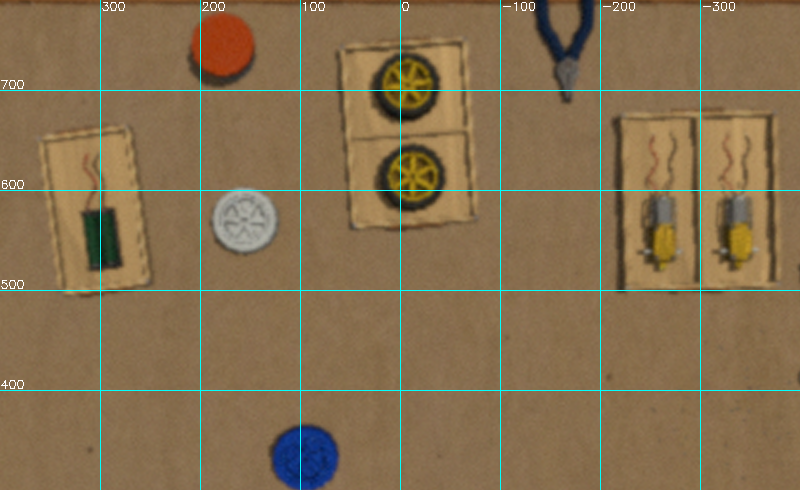

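View pics/s3.png

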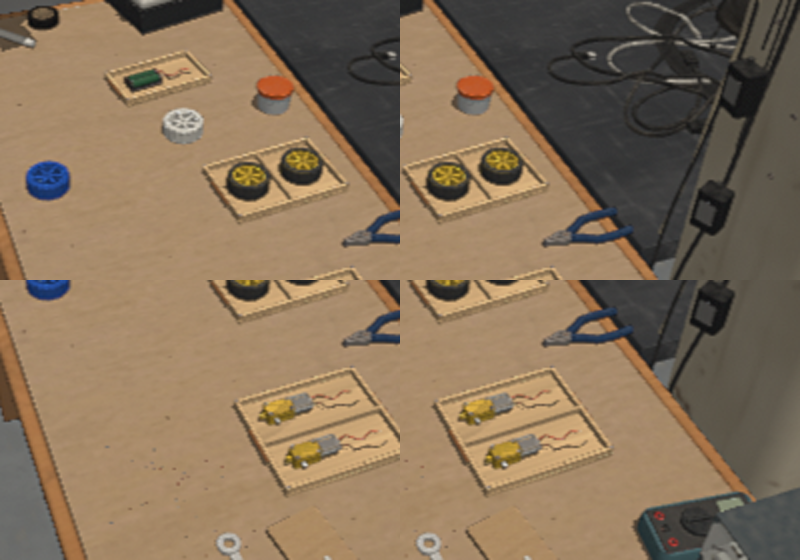

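In p3, both wheels sit clear of the walls in their bays at about pixels (407,85) and (412,178). Both motors lie in their lanes with the leads inside, at (660,215) and (738,215). The battery holder is flat at (101,238) with its leads inside the tray. The tub and cutters haven't moved, and the side view agrees.

```bash
python3 -c "
from cell import manip
print(manip.sign_off())"
```

```text
the job is handed in; nothing more can be done
None
```

All five parts lie flat in their trays with the leads inside, the tub and cutters were left untouched, and the job was handed in at about 22 s on the robot's clock.

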